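Shut the charging cabinet and switch it on

ROBOT

A 7-joint arm with a two-finger parallel gripper is mounted at the origin on the work surface. World frame = base frame: x ahead of the robot, y to its left, z up, the work surface at z = 0. Lengths are in m, angles in rad, forces in N, time in s.
With the tool pointing down it reaches from about 0.4 to 0.875 m from the base axis. Payload 19.3 kg.
Tool frame: the origin (TCP) lies midway between the tips of the shut fingers; the grasp point (between the pads) lies bot.grip_point_offset behind it (bot.grip_point_offset is the distance from the TCP to the grasp point, in m); z points along the fingers, y is the direction in which the jaws open and shut (so a half turn about z gives the same grasp; the last joint's range is limited). The gripper opens to 85 mm and grips with 20 to 120 N. Pads are 22 mm wide; open, the fingers measure 114 mm over their backs; the gripper's body (76 mm by 85 mm) begins 54 mm behind the grasp point. The pads swing forward as they close: fully open they stand 13 mm farther back than shut.
Start: joints at [1.193, 0.521, -0.036, 1.599, 0.021, 1.021, -0.113], TCP at [0.189, -0.596, 0.231] pointing down, gripper open.
Joint ranges: [-2.91, 2.91], [-0.3, 2.13], [-1.5, 1.42], [0.17, 2.43], [-1.26, 4.41], [0.16, 1.93], [-2.52, 2.52]. Speed limits (rad/s): [1.89, 1.89, 2.39, 2.39, 3.01, 3.01, 3.01].

INTERFACE

Orientations are given as [roll, pitch, yaw] about the fixed x, y, z axes, in that order (R = Rz(yaw) Ry(pitch) Rx(roll)).
In Python, from workcell import bot gives the robot as it stands.
- The arm moves only by the tool servo_tool, never from a script. Its argument "rows" is a list that holds one entry, the list of rows, each a list of 6 numbers: the shift along the tool's x, y, z in cm, then the turn, a rotation vector about the tool's x, y, z in degrees. A call has 1 to 5 rows; each row shifts and turns the commanded pose from where the row before left it, along the tool's axes as they then stand; what a row does not reach is not made up. A row lasts 1/8 s, in which the tool goes at most 62.5 mm and 10.7 degrees, less where a joint would pass 70% of its speed; a pose out of reach is approached as far as the arm can. A call is refused whole if a number of a shift passes 6.25 or a number of a turn 10.7, either way. A call with a gripper value outside its range is refused whole. "grip" is the opening, from -1 (shut) to 1 (fully open), so that 0 is half open, set as the call begins (left out, the last holds). The fingers move at their own pace and stop on an object; "squeeze" is the grip in N (left out, the last holds). Time passes only in rows, so rows that do not move let the fingers close. It gives the time, the measured TCP pose, the force and the opening at its end, in the units of the state.
- bot.observe(): the state, without advancing time (a new reading comes with each control period).
- bot.grab_frame(name): name is "scene" or "top" or "wrist"; returns a dict with "image" (480x640x3 uint8, red, green, blue), "K" (3x3 intrinsics, pixels), "dist" ([k1, k2, p1, p2, k3] as OpenCV has them; the pictures are not rectified), "R" (3x3) and "t" (3): a world point X has camera coordinates R X + t; the wrist camera has in their place "mount" (4x4, takes a point from camera to tool coordinates, whose origin is the TCP and whose axes are the flange's). Camera axes: x right, y down, z forward; pixel columns grow to the right and rows downward; lengths in m; the calibration is good to about 2 mm. A picture is of the moment at which its call begins: read the wrist's pose just before it. There is no depth.
- bot.job_done(): hands the job in, once; it reports no verdict.
The state is a dict: "clock": time; "qpos": joint angles; "qd": joint speeds; "joint_efforts": joint torques, N m; "position": TCP position; "tool_rot": TCP orientation; "force": force on the tool from outside, world axes, zero at the start; "moment": the same for the moment, N m; "grip_width": finger opening in m.
Only numpy, scipy, OpenCV 4.12 (cv2) and the standard library are available. Lean on these libraries where they do the work, as an engineer would, in place of code of your own. Each camera call takes 0.05 s, during which the arm holds its last target.

TASK

Get the battery charging cabinet going: push its blue door fully shut, then press the raised, white-striped half of the black mains rocker until it is fully on, and then press the green start button well down with the fingertips, let it spring back and move clear. Do it in exactly that order, do not press the yellow or red button, and leave the other things on the bench where they stand: nothing is to be picked up.

Things in the scene. Friction and masses are not known exactly. Their poses are not given: they have to be found in the camera images.
- door (a joint): blue swing door of the grey charging cabinet. 0 rad = fully shut, grows as it opens outward (to 1.2); starts between 0.4 and 0.8. Upright hinge, no latch or spring: light friction (0.12 Nm) keeps it where it is left. Seen from above it turns anticlockwise as it shuts. 14 mm thick, 220 mm wide; bar handle stands out 43 mm, 23 mm from the free edge, 25 to 115 mm above the bench
- cabinet: grey charging cabinet, fixed on the bench, 160 deep (x) x 220 wide (y) x 200 mm tall; origin at the centre of its underside; its front with the door faces its own -x, the hinge is at its +y side, the free edge of the door at its -y side; top edge of the door 197 mm above the bench
- door_push (a point): a point on the outer face of the door, 165 mm above the bench, 165 mm from the hinge and 55 mm from the free edge, above and clear of the handle: a good place to push. It moves with the door
- door_hinge (a point): a point on the hinge axis at the same height (165 mm); the axis lies at the inner face of the door, so the outer face is 14 mm outside the radial line from the axis
- console: white control box, fixed on the bench, 130 (x) x 310 (y) x 50 mm tall; origin at the centre of its underside, its own x points across it, away from the robot, y along it. Its four controls stand in one row along y, 70 mm apart, in an order that changes from run to run; they turn with the box
- mains (a joint): the black mains rocker, 67 mm long (along the console's x) x 36 mm wide, in a grey frame of 82 x 48 mm. 0 rad = off, 0.28 = fully on (the half with the white stripe lies level). It starts off, striped far half (towards the console's +x) raised. It stays where it is left; tipping takes about 3 to 4 N pressed straight down on the striped half
- mains_press (a point): the middle of the rocker's striped, raised half, on its upper surface, 24 mm from the pivot; about 76 mm above the bench when off and 69 mm when fully on. It moves with the rocker
- green (a joint): travel of the green start button: 0 = out, 0.006 m = fully down; springs back by itself; fully down takes 5 N
- green_top (a point): centre of the green button's top face: 32 mm in diameter, about 72 mm above the bench when out; pressed straight down; black round housing 48 mm in diameter with its top 62 mm above the bench
- yellow (a joint): travel of the yellow button (lamp test, not wanted): 0 = out, 0.006 m = fully down, like the green one
- yellow_top (a point): centre of the yellow button's top face, same size and height as the green one
- red (a joint): travel of the red stop button (not wanted): 0 = out, 0.006 m = fully down, like the green one
- red_top (a point): centre of the red button's top face, same size and height as the green one
- mug: loose green ceramic mug of hex keys, 76 mm in diameter and 90 mm tall with a side handle, keys up to 165 mm; origin at the centre of its underside
- screwdriver: loose silver torque screwdriver lying on the bench, 185 mm long, handle 34 mm thick; origin on the bench under its middle, x towards the tip
- torch: loose orange plastic torch standing on its head, 52 mm in diameter, 140 mm tall; origin at the centre of its underside
- mirror: loose stainless steel inspection mirror on a stick, lying, 245 mm long, 8 to 14 mm high; origin on the bench under its middle, x towards the mirror disc
- battery: loose grey battery pack, 75 x 55 x 58 mm; origin at the centre of its underside
- oil: loose yellow oil bottle, 48 mm in diameter, 130 mm tall; origin at the centre of its underside

How it is judged:
By the outcome, as a careful person would: the job done as asked, in the order asked, and still so for the second after the job is handed in, with the robot touching nothing.
It also fails if it takes over 48 s, if anything falls off the work surface, if the arm or the gripper's body presses on something with over 40 N, if the wrist force passes 120 N, or if a joint passes its speed limit or range.

## Working session

There is one attempt and no reset: what is moved stays moved. The work goes in short steps, Python scripts to look and compute and a tool call to move; the robot and the scene stay as the last step left them, time stands still between calls to the robot, and variables do not carry over. Pictures are saved under pics/ and viewed, and the job is handed in when it is done.

Besides the shell and the picture viewer there is one more tool, called after "Request:" by a JSON object that holds its "op" and its "data". servo_tool: Moves the arm, as the interface text tells. Its arguments: {"type":"object","properties":{"rows":{"type":"array"},"grip":{"type":"number"},"squeeze":{"type":"number"}},"required":["rows"]}

```bash
mkdir -p pics; ls
python3 - <<'E'
from workcell import bot
import cv2
s=bot.observe();print(s, bot.grip_point_offset)
for n in("scene","top","wrist"):
    f=bot.grab_frame(n);cv2.imwrite(f"pics/{n}0.png",f["image"][:,:,::-1])
    import pickle;pickle.dump(f,open(f"pics/{n}0.pkl","wb"))
    print(n,{k:f[k] for k in f if k!="image"})
E
```

```text
pics
{'clock': 0.0, 'qpos': array([ 1.19282318,  0.52202736, -0.03633035,  1.6000027 ,  0.02120936,
        1.02106718, -0.11278893]), 'qd': array([ 0.00021089,  0.00115135,  0.00088324, -0.00045099,  0.00150594,
        0.0011649 ,  0.00086263]), 'joint_efforts': array([ 1.28982309e-03, -9.27102041e+01,  1.98053330e+00, -3.69934130e+01,
        1.80638098e-02,  8.04210606e-03,  3.72427814e-05]), 'position': array([ 0.18920121, -0.59533001,  0.23071928]), 'tool_rot': array([-3.14047661e+00,  8.51541482e-05,  3.07781652e-01]), 'force': array([-0.79000781, -0.07337319, -0.20227169]), 'moment': array([-0.00632057, -0.02899092,  0.03802047]), 'grip_width': 0.08553234661033138} 0.0187
scene {'K': array([[468.16583213,   0.        , 312.08856375],
       [  0.        , 468.16583213, 237.88355212],
       [  0.        ,   0.        ,   1.        ]]), 'dist': array([0.04040953, 0.        , 0.        , 0.        , 0.        ]), 'R': array([[ 0.62776241,  0.77838649, -0.00537004],
       [ 0.59377841, -0.48331557, -0.64329873],
       [-0.50333047,  0.40065015, -0.76559644]]), 't': array([-0.3
[... 423 characters left out ...]
97144e-01,  3.93796808e-04, -9.91941369e-01]]), 't': array([-0.01477509,  0.64131912,  1.29792392])}
wrist {'K': array([[403.05885608,   0.        , 318.92453526],
       [  0.        , 403.05885608, 236.55966856],
       [  0.        ,   0.        ,   1.        ]]), 'dist': array([-0.02511431,  0.        ,  0.        ,  0.        ,  0.        ]), 'mount': array([[-3.65317360e-04, -9.55740695e-01, -2.94210114e-01,
         7.54903282e-02],
       [ 9.99999866e-01, -4.57454155e-04,  2.44350001e-04,
         6.70673320e-04],
       [-3.68122879e-04, -2.94209985e-01,  9.55740733e-01,
        -1.42904983e-01],
       [ 0.00000000e+00,  0.00000000e+00,  0.00000000e+00,
         1.00000000e+00]])}
```

View pics/scene0.png

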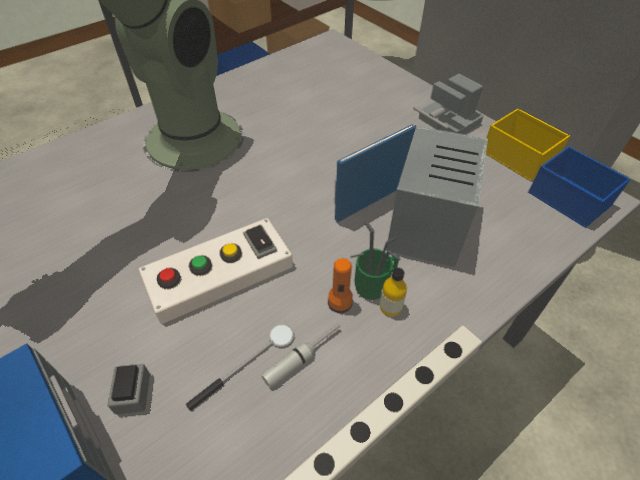

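View pics/top0.png

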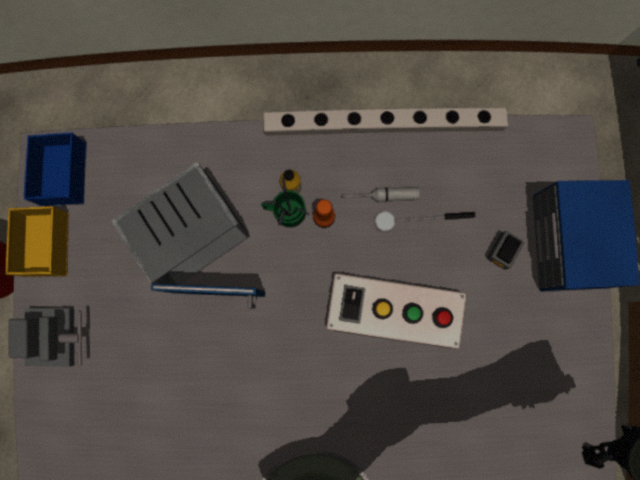

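View pics/wrist0.png

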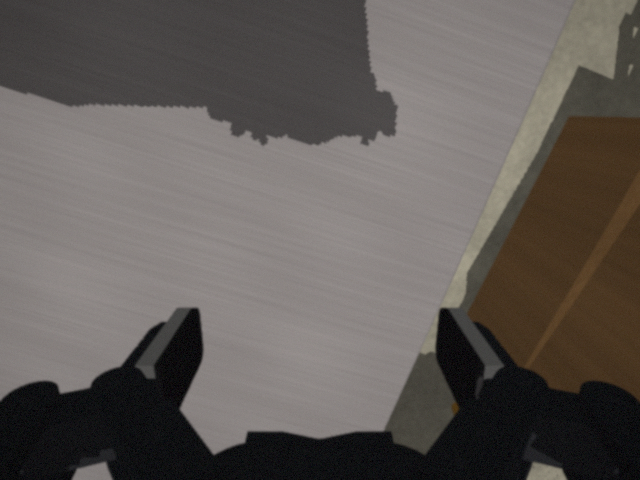

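```bash
cat > h.py <<'E'
import numpy as np,cv2,pickle
def ray(f,uv):
    p=cv2.undistortPoints(np.array([[uv]],float),f["K"],f["dist"])[0,0]
    d=f["R"].T@np.array([p[0],p[1],1]);c=-f["R"].T@f["t"];return c,d
def onz(f,uv,z):
    c,d=ray(f,uv);return c+d*(z-c[2])/d[2]
def tri(f,a,g,b):
    c,d=ray(f,a);e,h=ray(g,b)
    s=np.linalg.lstsq(np.c_[d,-h],e-c,rcond=None)[0]
    p,q=c+d*s[0],e+h*s[1];return (p+q)/2,np.linalg.norm(p-q)
def proj(f,X):
    return cv2.projectPoints(np.atleast_2d(X).astype(float),cv2.Rodrigues(f["R"])[0],f["t"],f["K"],f["dist"])[0][:,0]
def load(n): return pickle.load(open(f"pics/{n}.pkl","rb"))
E
python3 - <<'E'
from h import *
T,S=load("top0"),load("scene0")
rng={"yellow":(18,32),"green":(50,85),"red":(0,6)}
roi={"top":(330,470,270,350),"scene":(135,300,215,330)}
for c,(a,b) in rng.items():
    o={}
    for n,f in(("top",T),("scene",S)):
        h=cv2.cvtColor(f["image"],cv2.COLOR_RGB2HSV);x0,x1,y0,y1=roi[n]
        m=((h[...,0]>=a)&(h[...,0]<=b)&(h[...,1]>120)&(h[...,2]>60))
        if c=="red": m|=(h[...,0]>174)&(h[...,1]>120)&(h[...,2]>60)
        k=np.zeros_like(m);k[y0:y1,x0:x1]=1;m&=k
        nn,l,st,ce=cv2.connectedComponentsWithStats(m.astype(np.uint8));i=1+np.argmax(st[1:,4]);o[n]=ce[i];print(c,n,ce[i],st[i])
    print(c,tri(T,o["top"],S,o["scene"]),onz(T,o["top"],.07))
im=T["image"][:,:,::-1]
cv2.imwrite("pics/tz.png",cv2.resize(im[150:350,100:370],None,fx=2.9,fy=2.9,interpolation=cv2.INTER_CUBIC))
im=S["image"][:,:,::-1]
cv2.imwrite("pics/sz.png",cv2.resize(im[110:330,220:500],None,fx=2.7,fy=2.7,interpolation=cv2.INTER_CUBIC))
E
```

```text
yellow top [382.77142857 308.53714286] [376 301  15  16 175]
yellow scene [229.53333333 249.76363636] [222 244  16  13 165]
yellow (array([ 0.47279348, -0.16787515,  0.06491966]), np.float64(0.00037503723129119875)) [ 0.47287652 -0.16718833  0.07      ]
green top [413.25352113 313.14084507] [407 307  14  13 142]
green scene [198.57480315 261.1023622 ] [192 256  14  11 127]
green (array([ 0.45991089, -0.23653468,  0.06795432]), np.float64(0.0009168432610089987)) [ 0.46013296 -0.23580129  0.07      ]
red top [443.60248447 317.57763975] [437 311  14  14 161]
red scene [166.78453039 274.86740331] [159 268  16  15 181]
red (array([ 0.44738018, -0.30578676,  0.06522622]), np.float64(0.00028426423126424533)) [ 0.44752521 -0.3046588   0.07      ]
```

View pics/tz.png

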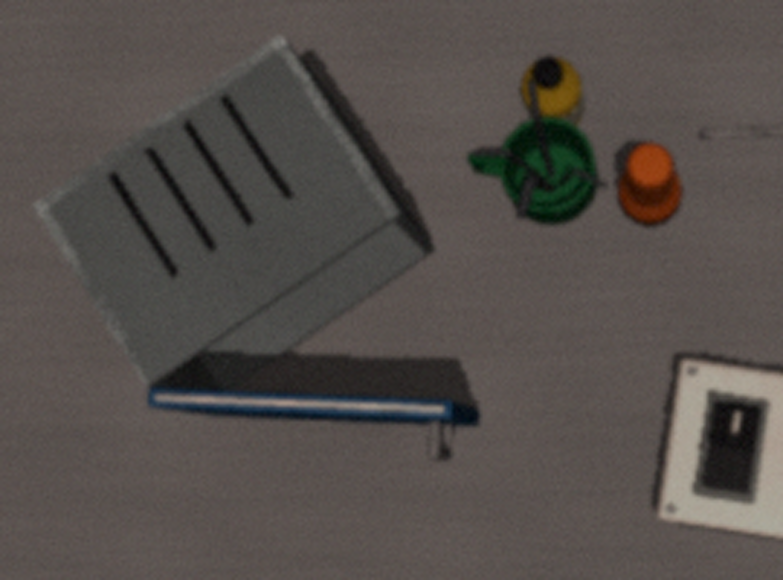

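View pics/sz.png

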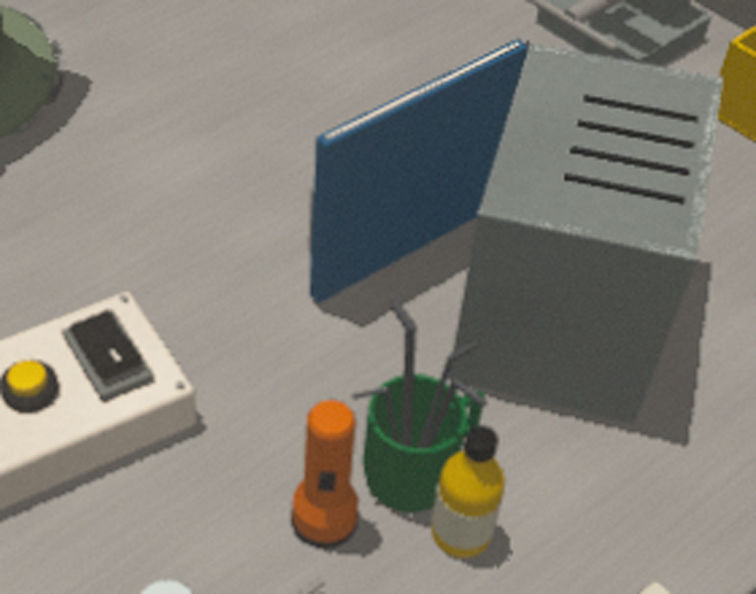

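Run:
```python
from h import *
T,S=load("top0"),load("scene0")
z=lambda u,v:(100+(u+.5)/2.9-.5,150+(v+.5)/2.9-.5)
P={"hin_in":onz(T,z(152,389),.197),"hin_out":onz(T,z(150,405),.197),"free_in":onz(T,z(452,402),.197),"free_out":onz(T,z(451,418),.197)}
C={"c_hinge":onz(T,z(150,386),.2),"c_free":onz(T,z(396,219),.2),"c_backfree":onz(T,z(282,40),.2),"c_backhinge":onz(T,z(40,207),.2)}
for k,v in {**P,**C}.items():print(k,v.round(4))
print(tri(T,z(451,410),S,(220+320/2.7,110+139/2.7)),"free top")
d=P["free_in"]-P["hin_in"];print(np.linalg.norm(d),np.degrees(np.arctan2(d[1],d[0])))
d=P["free_out"]-P["hin_out"];print(np.linalg.norm(d),np.degrees(np.arctan2(d[1],d[0])))
d=C["c_free"]-C["c_hinge"];print(np.linalg.norm(d),np.degrees(np.arctan2(d[1],d[0])))
d=C["c_backfree"]-C["c_free"];print(np.linalg.norm(d),np.degrees(np.arctan2(d[1],d[0])))
d=C["c_backfree"]-C["c_backhinge"];print(np.linalg.norm(d),np.degrees(np.arctan2(d[1],d[0])))
print("stripe",onz(T,z(735,423),.077), proj(T,[.509,-.103,.076]),z(735,423))
for n,zz in(("mug",(548,172)),("torch",(650,165)),("oil",(548,72))):print(n,onz(T,z(*zz),.13 if n!="mug" else .09).round(3))
```

```text
hin_in [0.5353 0.3194 0.197 ]
hin_out [0.5239 0.3208 0.197 ]
free_in [0.5212 0.1035 0.197 ]
free_out [0.51   0.1044 0.197 ]
c_hinge [0.5373 0.3199 0.2   ]
c_free [0.652  0.1412 0.2   ]
c_backfree [0.7864 0.2242 0.2   ]
c_backhinge [0.6691 0.404  0.2   ]
(array([0.5155029 , 0.10411856, 0.19697475]), np.float64(0.0004085191166130844)) free top
0.21635384210390954 -93.73278268648751
0.21691427062940657 -93.67736271351488
0.2124075821196562 -57.31116854225933
0.15789134149640502 31.71066083383127
0.2146627996560708 -56.90327756059792
stripe [ 0.50404423 -0.10101759  0.077     ] [[353.90620047 293.30787257]] (353.12068965517244, 295.5344827586207)
mug [0.703 0.038 0.09 ]
torch [ 0.698 -0.041  0.13 ]
oil [0.773 0.035 0.13 ]
```

Request:
{"op": "servo_tool", "data": {"rows": [[[0, 0, 0, 0, 0, 8.8], [0, 0, 0, 0, 0, 8.8], [3.7, -4.9, 0, 0, 0, 0], [3.7, -4.9, 0, 0, 0, 0], [3.7, -4.9, 0, 0, 0, 0]]], "grip": -1}}

```text
clock: 0.78
position: [0.3011, -0.4469, 0.2312]
tool_rot: [-3.141, -0.0, 0.0]
force: [1.0, -0.4, 0.3]
grip_width: 0.0002
```

Request:
{"op": "servo_tool", "data": {"rows": [[[3.7, -4.9, 0, 0, 0, 0], [3.7, -4.9, 0, 0, 0, 0], [3.7, -4.9, 0, 0, 0, 0], [3.7, -4.9, 0, 0, 0, 0], [0.1, -5, 0, 0, 0, 0]]]}}

```text
clock: 1.4
position: [0.4509, -0.2, 0.231]
tool_rot: [-3.141, -0.001, 0.003]
force: [-0.1, 0.4, 0.3]
grip_width: -0.0002
```

Request:
{"op": "servo_tool", "data": {"rows": [[[0.1, -5, 0, 0, 0, 0], [0.1, -5, 0, 0, 0, 0], [0.1, -5, 0, 0, 0, 0], [0.1, -5, 0, 0, 0, 0], [0.1, -5, 0, 0, 0, 0]]]}}

```text
clock: 2.02
position: [0.4537, 0.049, 0.2314]
tool_rot: [3.141, -0.0, 0.0]
force: [0.6, -0.2, 0.7]
grip_width: 0.0001
```

Request:
{"op": "servo_tool", "data": {"rows": [[[0, -5.4, 0, 0, 0, 0], [0, -5.4, 0, 0, 0, 0], [0, 0, 4, 0, 0, 0], [0, 0, 3.6, 0, 0, 0], [0, 0, 0, 0, 0, 0]]]}}

```text
clock: 2.65
position: [0.4526, 0.1551, 0.1537]
tool_rot: [3.14, 0.004, 0.001]
force: [1.1, -0.0, 0.5]
grip_width: 0.0
```

Run:
```python
from workcell import bot
import cv2
print(bot.observe()["qpos"].round(2))
f=bot.grab_frame("top");a=f["image"][:,:,::-1]
cv2.imwrite("pics/t1.png",a)
f=bot.grab_frame("scene");cv2.imwrite("pics/s1.png",f["image"][:,:,::-1])
```

```text
[-0.24  0.42 -0.27  2.04  0.16  0.71 -2.18]
```

View pics/t1.png

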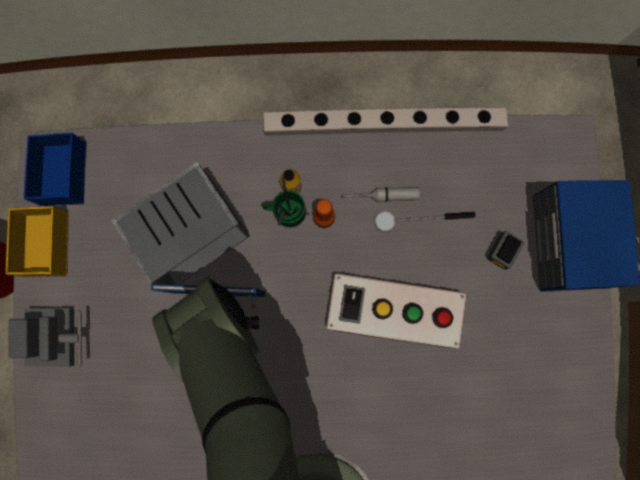

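View pics/s1.png

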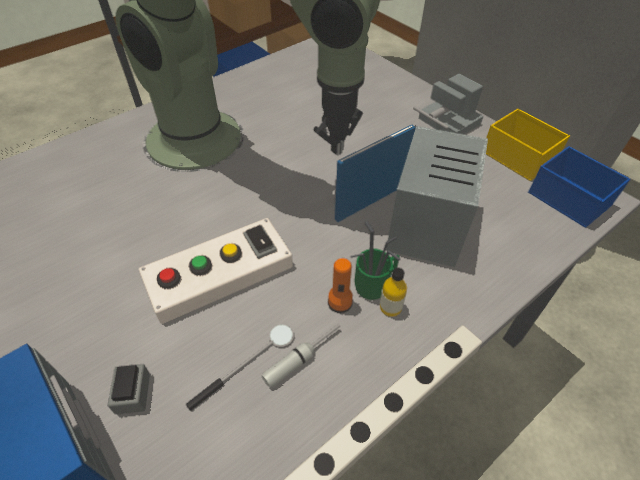

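Request:
{"op": "servo_tool", "data": {"rows": [[[0, 0, 0, 0, 0, -10], [0, 0, 0, 0, 0, -10], [1.88, 0.68, 0, 0, 0, 0], [1.41, 0.51, 0, 0, 0, 0], [0.94, 0.34, 0, 0, 0, 0]]]}}

```text
clock: 3.38
position: [0.4999, 0.1556, 0.1561]
tool_rot: [3.141, -0.001, 0.349]
force: [-0.7, -0.9, 0.6]
grip_width: -0.0
```

Request:
{"op": "servo_tool", "data": {"rows": [[[0.94, 0.34, 0, 0, 0, 0], [0.94, 0.34, 0, 0, 0, 0], [0.94, 0.34, 0, 0, 0, 0], [0.94, 0.34, 0, 0, 0, 0], [0.94, 0.34, 0, 0, 0, 0]]]}}

```text
clock: 4.0
position: [0.5495, 0.1559, 0.1553]
tool_rot: [-3.141, -0.0, 0.35]
force: [-0.5, 0.5, 1.5]
grip_width: 0.0001
```

Request:
{"op": "servo_tool", "data": {"rows": [[[0.94, 0.34, 0, 0, 0, 0], [0.94, 0.34, 0, 0, 0, 0], [0.94, 0.34, 0, 0, 0, 0], [0.7, 0.25, 0, 0, 0, 0], [0.47, 0.17, 0, 0, 0, 0]]]}}

```text
clock: 4.62
position: [0.5917, 0.1559, 0.1552]
tool_rot: [-3.142, 0.0, 0.35]
force: [-0.9, 1.0, 0.8]
grip_width: -0.0
```

Request:
{"op": "servo_tool", "data": {"rows": [[[0.47, 0.17, 0, 0, 0, 0], [0.38, 0.14, 0, 0, 0, 0], [0.28, 0.1, 0, 0, 0, 0], [0.19, 0.07, 0, 0, 0, 0], [0, 0, 0, 0, 0, 0]]]}}

```text
clock: 5.25
position: [0.6055, 0.1558, 0.1553]
tool_rot: [3.141, -0.0, 0.35]
force: [0.1, 0.2, 0.7]
grip_width: -0.0002
```

Not yet at the stop; I continue in small steps.

Request:
{"op": "servo_tool", "data": {"rows": [[[0.28, 0.1, 0, 0, 0, 0], [0.19, 0.07, 0, 0, 0, 0], [0, 0, 0, 0, 0, 0]]]}}

```text
clock: 5.62
position: [0.6105, 0.1559, 0.1553]
tool_rot: [3.142, -0.0, 0.35]
force: [-0.6, -0.7, -0.6]
grip_width: -0.0003
```

Request:
{"op": "servo_tool", "data": {"rows": [[[0.19, 0.07, 0, 0, 0, 0], [0.1, 0.03, 0, 0, 0, 0], [0, 0, 0, 0, 0, 0]]]}}

```text
clock: 6.0
position: [0.6122, 0.1559, 0.1551]
tool_rot: [-3.141, 0.003, 0.35]
force: [-9.9, -0.5, 5.6]
grip_width: -0.0
```

Request:
{"op": "servo_tool", "data": {"rows": [[[0.1, 0.03, 0, 0, 0, 0], [0, 0, 0, 0, 0, 0]]]}}

```text
clock: 6.25
position: [0.6124, 0.1559, 0.155]
tool_rot: [-3.141, 0.004, 0.35]
force: [-16.8, -2.6, 10.5]
grip_width: 0.0003
```

Run:
```python
from workcell import bot
import cv2
s=bot.observe();print(s["position"],s["force"])
f=bot.grab_frame("scene");cv2.imwrite("pics/s2.png",cv2.resize(f["image"][60:300,280:540,::-1],None,fx=2.5,fy=2.5))
```

```text
[0.61238946 0.15591306 0.15496572] [-16.84025975  -2.55144113  10.54144656]
```

View pics/s2.png

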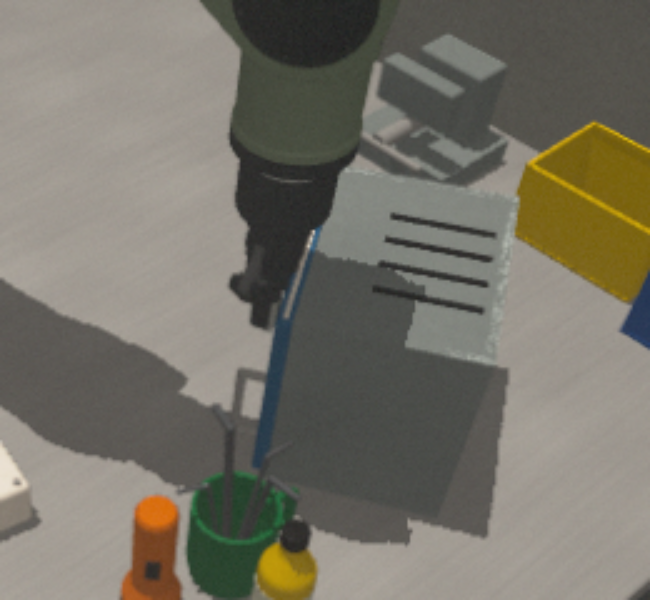

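Request:
{"op": "servo_tool", "data": {"rows": [[[-0.6, 0.13, 0, 0, 0, 0], [-2, 0.45, 0, 0, 0, 0], [-4, 0.9, 0, 0, 0, 0], [0, 0, -4, 0, 0, 0], [0, 0, -4, 0, 0, 0]]]}}

```text
clock: 6.92
position: [0.5572, 0.1191, 0.2364]
tool_rot: [3.142, 0.0, 0.349]
force: [0.5, -0.3, -0.2]
grip_width: 0.0
```

Request:
{"op": "servo_tool", "data": {"rows": [[[-5, 2, 0, 0, 0, 10], [0, 5, 0, 0, 0, 10], [0, 5, 0, 0, 0, 10], [0, 5, 0, 0, 0, 0], [0, 5, 0, 0, 0, 0]]]}}

```text
clock: 7.55
position: [0.5085, -0.1157, 0.2355]
tool_rot: [3.142, -0.001, -0.174]
force: [1.6, -0.7, 0.2]
grip_width: -0.0
```

Run:
```python
from workcell import bot
import cv2
s=bot.observe();print(s["position"],s["tool_rot"],s["force"],s["qpos"].round(2))
import pickle
for n,b in(("scene","s3"),("top","t3")):
    f=bot.grab_frame(n);pickle.dump(f,open(f"pics/{b}.pkl","wb"));cv2.imwrite(f"pics/{b}.png",f["image"][:,:,::-1])
```

```text
[ 0.50850639 -0.11573615  0.23547144] [ 3.14152108e+00 -8.39953143e-04 -1.73930041e-01] [ 1.56002594 -0.66499813  0.18464793] [ 0.25  0.36 -0.18  1.86  0.08  0.93 -1.71]
```

View pics/t3.png

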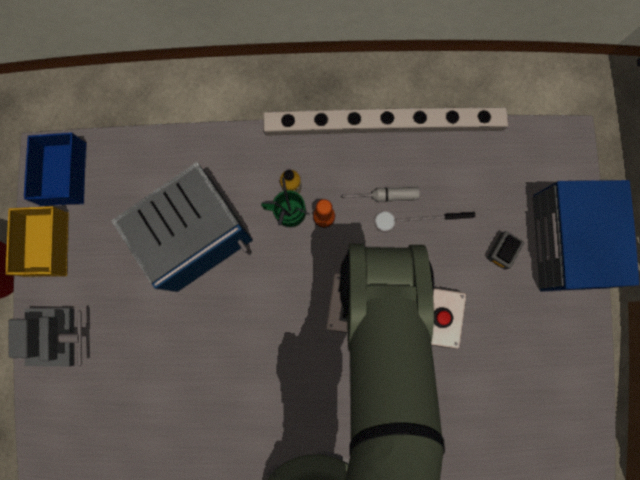

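View pics/s3.png

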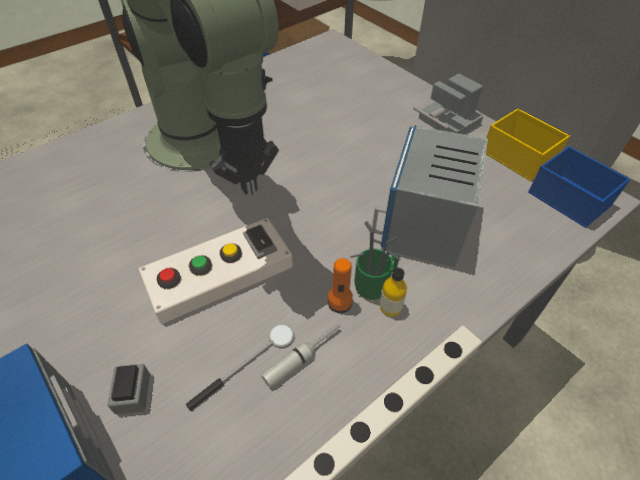

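Run:
```python
from h import *
T,S=load("t3"),load("s3")
a=cv2.resize(T["image"][150:300,100:265,::-1],(440,400),interpolation=cv2.INTER_CUBIC)
b=cv2.resize(S["image"][120:270,360:500,::-1],(360,400),interpolation=cv2.INTER_CUBIC)
cv2.imwrite("pics/z3.png",np.hstack([a,b]))
```

```text
(no output)
```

View pics/z3.png

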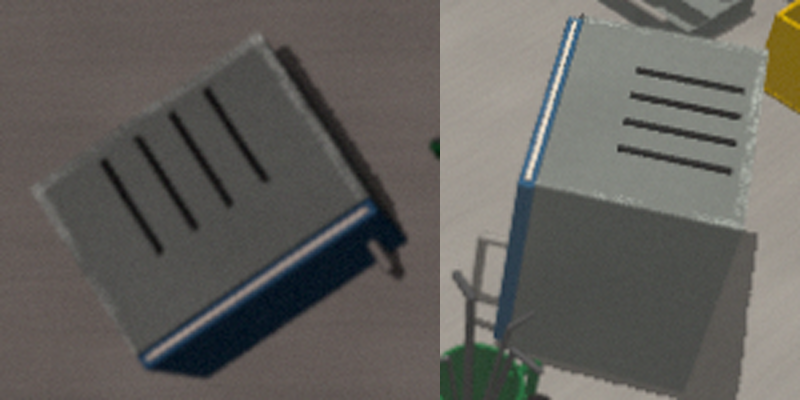

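Request:
{"op": "servo_tool", "data": {"rows": [[[-0.5, -1.3, 2, 0, 0, 0], [0, 0, 5, 0, 0, 0], [0, 0, 5, 0, 0, 0], [0, 0, 2.5, 0, 0, 0], [0, 0, 0, 0, 0, 0]]]}}

```text
clock: 8.28
position: [0.5053, -0.1, 0.0891]
tool_rot: [-3.142, 0.003, -0.174]
force: [-0.1, -0.3, 0.7]
grip_width: -0.0001
```

Run:
```python
from workcell import bot
import cv2
s=bot.observe();print(s["position"],s["tool_rot"],s["force"])
a=bot.grab_frame("scene")["image"][150:330,120:330,::-1];b=bot.grab_frame("wrist")["image"][:,:,::-1]
cv2.imwrite("pics/s4.png",cv2.resize(a,(700,600),interpolation=cv2.INTER_CUBIC));cv2.imwrite("pics/w4.png",b)
```

```text
[ 0.50532231 -0.09999891  0.08909119] [-3.14153353e+00  2.66131171e-03 -1.73587253e-01] [-0.13364298 -0.28461967  0.734338  ]
```

View pics/s4.png

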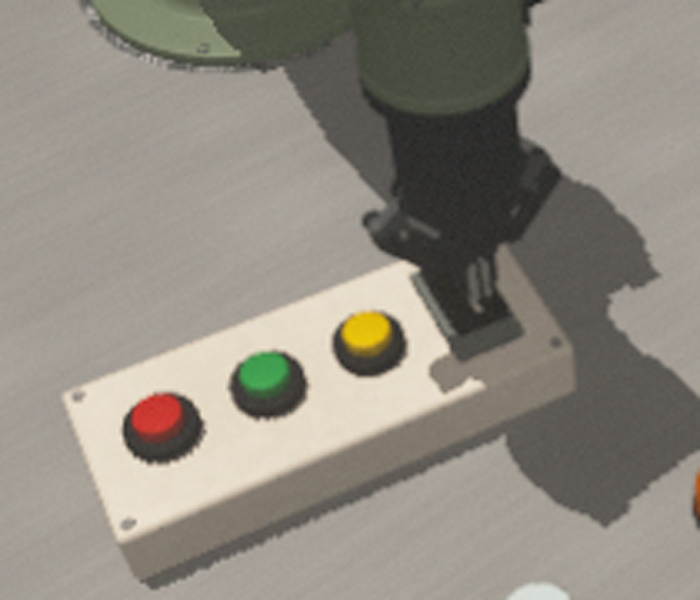

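View pics/w4.png

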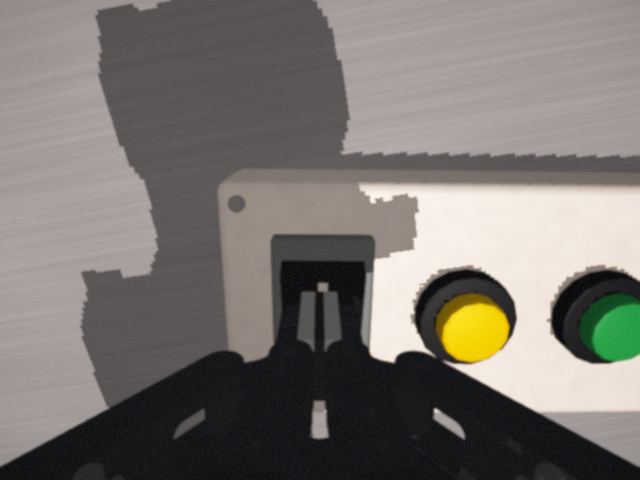

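Request:
{"op": "servo_tool", "data": {"rows": [[[0, 0, 0.6, 0, 0, 0], [0, 0, 0.5, 0, 0, 0], [0, 0, 0.4, 0, 0, 0], [0, 0, 0.2, 0, 0, 0], [0, 0, 0, 0, 0, 0]]]}}

```text
clock: 9.0
position: [0.5061, -0.1005, 0.0732]
tool_rot: [3.142, 0.0, -0.174]
force: [-0.3, 0.2, -0.4]
grip_width: 0.0002
```

Request:
{"op": "servo_tool", "data": {"rows": [[[0, 0, 0.2, 0, 0, 0], [0, 0, 0.1, 0, 0, 0], [0, 0, 0, 0, 0, 0]]]}}

```text
clock: 9.38
position: [0.5061, -0.1004, 0.0702]
tool_rot: [-3.142, 0.0, -0.174]
force: [2.0, 0.2, 1.4]
grip_width: 0.0003
```

Request:
{"op": "servo_tool", "data": {"rows": [[[0, 0, 0.1, 0, 0, 0], [0, 0, 0.1, 0, 0, 0], [0, 0, 0, 0, 0, 0]]]}}

```text
clock: 9.75
position: [0.5064, -0.1005, 0.0689]
tool_rot: [3.142, -0.001, -0.174]
force: [-2.7, 0.3, 19.3]
grip_width: 0.0001
```

Request:
{"op": "servo_tool", "data": {"rows": [[[0, 0, 0.1, 0, 0, 0], [0, 0, 0, 0, 0, 0]]]}}

```text
clock: 10.0
position: [0.5064, -0.1005, 0.0687]
tool_rot: [3.141, -0.001, -0.174]
force: [-8.0, 0.7, 37.8]
grip_width: -0.0002
```

Request:
{"op": "servo_tool", "data": {"rows": [[[0, 0, -1, 0, 0, 0], [0, 0, -4, 0, 0, 0], [0, 0, -3, 0, 0, 0], [-1.1, 5.1, 0, 0, 0, 0], [-1.1, 5.1, 0, 0, 0, 0]]]}}

```text
clock: 10.62
position: [0.4661, -0.1979, 0.1476]
tool_rot: [3.142, 0.0, -0.173]
force: [0.3, -1.0, -0.4]
grip_width: -0.0002
```

Request:
{"op": "servo_tool", "data": {"rows": [[[0, 4, 0, 0, 0, 0], [0, 0, 0, 0, 0, 0]]]}}

```text
clock: 10.88
position: [0.4584, -0.2393, 0.1471]
tool_rot: [3.141, 0.001, -0.179]
force: [-0.7, 0.2, 0.2]
grip_width: -0.0001
```

Run:
```python
from workcell import bot
import cv2
s=bot.observe();print(s["position"],s["tool_rot"],s["force"])
a=bot.grab_frame("scene")["image"][150:330,120:330,::-1];b=bot.grab_frame("wrist")["image"][:,:,::-1]
cv2.imwrite("pics/s5.png",cv2.resize(a,(700,600),interpolation=cv2.INTER_CUBIC));cv2.imwrite("pics/w5.png",b)
```

```text
[ 0.45842464 -0.23930404  0.14710689] [ 3.14083737e+00  9.40203674e-04 -1.78649258e-01] [-0.69418838  0.18162565  0.17385835]
```

View pics/s5.png

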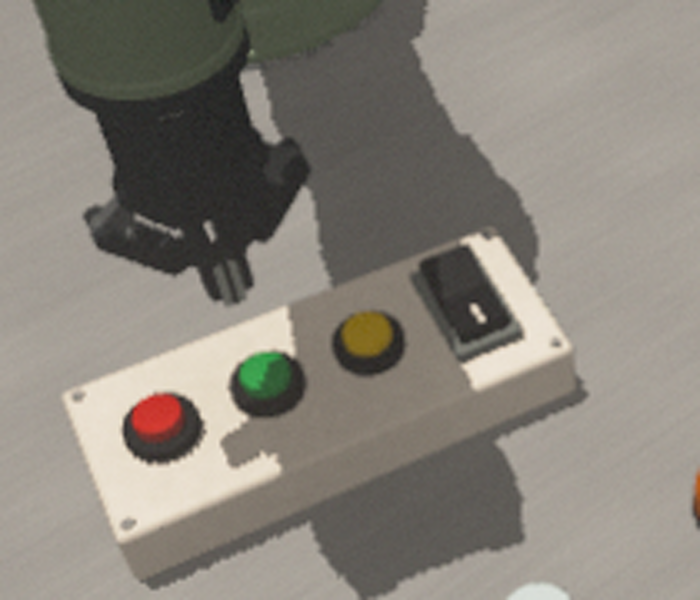

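View pics/w5.png

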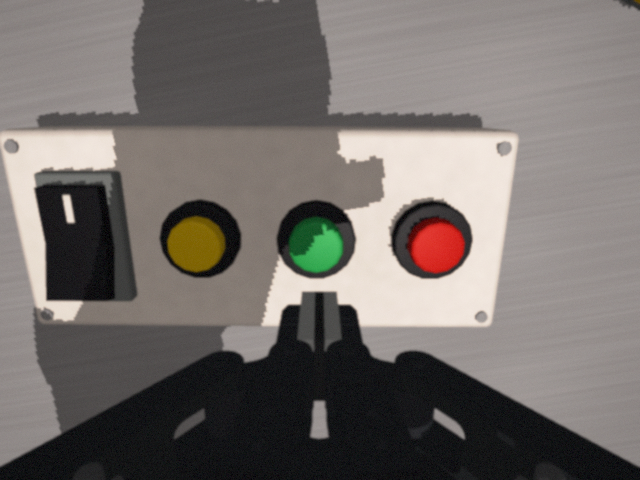

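Request:
{"op": "servo_tool", "data": {"rows": [[[0.1, -0.3, 3, 0, 0, 0], [0, 0, 3, 0, 0, 0], [0, 0, 0, 0, 0, 0]]]}}

```text
clock: 11.35
position: [0.4606, -0.232, 0.0859]
tool_rot: [-3.14, 0.004, -0.172]
force: [0.4, 0.0, 0.5]
grip_width: -0.0003
```

Run:
```python
from workcell import bot
import cv2,numpy as np
s=bot.observe();print(s["position"],s["tool_rot"],s["force"])
# green from earlier wrist picture w5
f=bot.grab_frame("wrist");b=cv2.imread("pics/w5.png");h=cv2.cvtColor(b,cv2.COLOR_BGR2HSV)
m=((h[...,0]>50)&(h[...,0]<85)&(h[...,1]>110)&(h[...,2]>40)).astype(np.uint8)
n,l,st,ce=cv2.connectedComponentsWithStats(m);i=1+np.argmax(st[1:,4]);print(ce[i],st[i])
p=cv2.undistortPoints(np.array([[ce[i]]]),f["K"],f["dist"])[0,0];M=f["mount"]
y=-.1786;R=np.array([[np.cos(y),np.sin(y),0],[np.sin(y),-np.cos(y),0],[0,0,-1]])
P=np.array([.45842,-.2393,.1471]);c=P+R@M[:3,3];d=R@M[:3,:3]@np.array([*p,1]);print(c+d*(.07-c[2])/d[2])
cv2.imwrite("pics/w6.png",f["image"][:,:,::-1])
```

```text
[ 0.46062177 -0.23196295  0.08587717] [-3.14038401  0.00358174 -0.17194305] [0.40205921 0.00230125 0.54440216]
[315.48989691 244.51092784] [ 288  217   55   56 2425]
[ 0.46192569 -0.23840868  0.07      ]
```

View pics/w6.png

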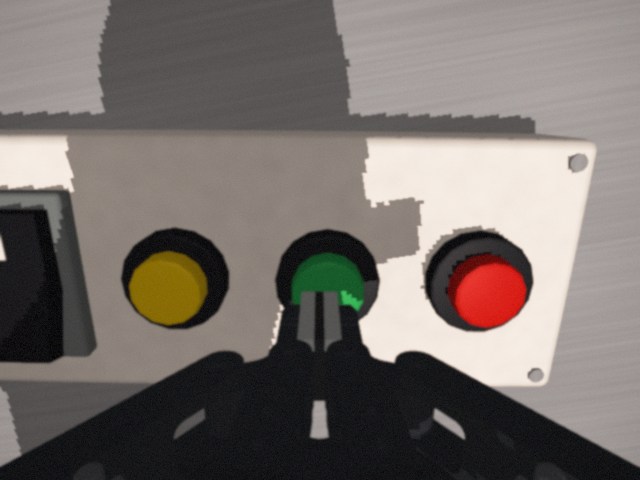

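Request:
{"op": "servo_tool", "data": {"rows": [[[0, 0.3, 0, 0, 0, 0], [0, 0, 0, 0, 0, 0], [0, 0, 0, 0, 0, 0]]]}}

```text
clock: 11.78
position: [0.4611, -0.2368, 0.0879]
tool_rot: [3.141, -0.001, -0.174]
force: [0.3, 0.0, 0.3]
grip_width: -0.0001
```

Centred on green. Press.

Request:
{"op": "servo_tool", "data": {"rows": [[[0, 0, 0.8, 0, 0, 0], [0, 0, 0.6, 0, 0, 0], [0, 0, 0.4, 0, 0, 0], [0, 0, 0.2, 0, 0, 0], [0, 0, 0, 0, 0, 0]]]}}

```text
clock: 12.4
position: [0.4607, -0.2366, 0.0672]
tool_rot: [-3.141, 0.0, -0.174]
force: [-1.8, 1.5, 4.4]
grip_width: 0.0001
```

Request:
{"op": "servo_tool", "data": {"rows": [[[0, 0, 0.15, 0, 0, 0], [0, 0, 0.1, 0, 0, 0], [0, 0, 0, 0, 0, 0]]]}}

```text
clock: 12.78
position: [0.4608, -0.2367, 0.0657]
tool_rot: [3.141, -0.0, -0.174]
force: [-8.2, 4.2, 26.4]
grip_width: -0.0002
```

Bottomed out (26 N at the stop). Retract.

Request:
{"op": "servo_tool", "data": {"rows": [[[0, 0, -1, 0, 0, 0], [0, 0, -4, 0, 0, 0], [0, 0, -5, 0, 0, 0], [0, 0, -4, 0, 0, 0], [-2, 5, 0, 0, 0, 0]]]}}

```text
clock: 13.4
position: [0.4355, -0.2812, 0.2079]
tool_rot: [3.141, -0.006, -0.168]
force: [0.4, -1.4, 0.1]
grip_width: 0.0001
```

Request:
{"op": "servo_tool", "data": {"rows": [[[-2, 5, 0, 0, 0, 0], [-2, 5, 0, 0, 0, 0], [-2, 5, 0, 0, 0, 0], [0, 0, 0, 0, 0, 0], [0, 0, 0, 0, 0, 0]]]}}

```text
clock: 14.02
position: [0.3477, -0.4195, 0.2047]
tool_rot: [-3.141, -0.0, -0.174]
force: [0.3, 0.5, -0.6]
grip_width: 0.0004
```

Run:
```python
from workcell import bot
import cv2,pickle
s=bot.observe();print(s["clock"],s["position"],s["force"])
for n,b in(("scene","s7"),("top","t7")):
    f=bot.grab_frame(n);pickle.dump(f,open(f"pics/{b}.pkl","wb"));cv2.imwrite(f"pics/{b}.png",f["image"][:,:,::-1])
    if n=="scene":cv2.imwrite("pics/s7z.png",cv2.resize(f["image"][110:330,130:490,::-1],(800,489),interpolation=cv2.INTER_CUBIC))
```

```text
14.025 [ 0.34769884 -0.41946013  0.20473008] [ 0.30467543  0.4697025  -0.64328118]
```

View pics/s7z.png

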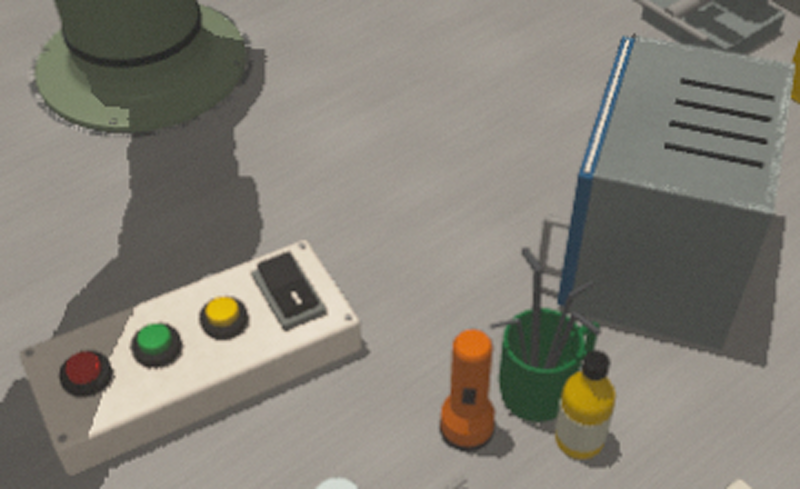

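View pics/t7.png

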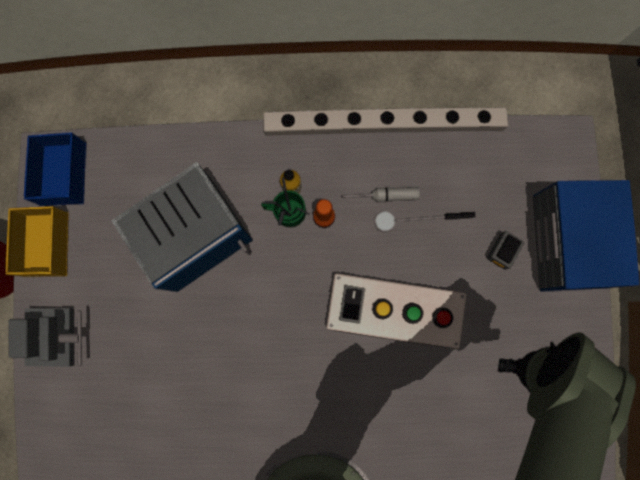

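```bash
python3 -c "
from workcell import bot
print(bot.job_done())"
```

```text
the job is handed in; nothing more can be done
None
```

The job is done and handed in at about 14 s of the 48 s allowed, with no verdict reported. I worked in the order asked:

1. **Door:** I pushed it shut with the closed fingertips until it met its stop, at about 17 N sideways. Afterwards both cameras showed it flush with the cabinet.
2. **Mains rocker:** I pressed the striped half down to the stop, with the fingertips at 68.7 mm (expected about 69 mm) and about 38 N. The pictures then showed the striped half lying level.
3. **Green button:** I pressed it down to the stop, at 65.7 mm with about 26 N, then lifted off and moved clear. It looks sprung back in the last pictures.

In the last pictures the rocker is still on, the door is still shut and the loose items look unmoved. The yellow and red buttons were not touched, and the force reading on the tool is about zero.

- **Upward force at the door:** when the door met its stop, the wrist also read about 10 N upward. I put it down to contact friction and did not look further.
- **Green position:** the wrist camera placed the button about 2 mm from where the other two cameras did. I pressed between the two.

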